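Load the tote and index the slide one hole

TASK

Stand both finished castings (the flanged brass bosses) from the saw's catch tray upright in the tote on the indexing slide, leaving the plain square offcut bar in the tray and the other bench items undisturbed. Then pull the slide's lock plunger up out of its hole, move the slide on by exactly one hole towards the square steel stop block at the end of its base, and push the plunger knob down fully home in that hole. Its worn spring leaves the pin part way out by itself, so finish while still holding the knob pressed fully down; do not let go.

Things in the scene. Friction and masses are not known exactly. Their poses are not given: they have to be found in the camera images.
- casting_a_mid (a point): Half-way up the axis of one brass casting: round flange 44 mm diameter, 8 mm thick at the foot, with a round boss 28 mm diameter rising to 60 mm overall height; 0.15 to 0.31 kg. It starts standing upright in the catch tray; its z axis points up out of the boss. The point is 30 mm above its underside.
- casting_b_mid (a point): The same point of the second, identical casting.
- offcut_mid (a point): Centre of a loose plain square brass bar, 50 x 18 x 18 mm, lying in the catch tray among the castings; it stays in the tray.
- saw: Fixed grey sprue saw with its steel catch tray in front. Origin: centre of the tray's underside on the table. x points from the tray towards the saw. The tray is 200 (x) by 180 (y) mm outside, 22 mm high, walls and floor 5 mm thick. The saw's housing (180 mm wide, 130 mm high, round blade guard up to 185 mm) begins at x = +150 mm; a sloping chute above the tray begins at x = +90 mm, 25 mm above the table.
- station: Fixed base of the indexing slide, steel plate 240 (x, from -105 to +135 mm) by 360 (y) mm, 12 mm thick, origin on the table. The slide travels along +y of this frame, towards the square steel stop block (50 x 22 mm, top 57 mm above the table) that stands at the base's +y end, x = -70 mm. An aluminium strip at x = -70 mm, top 30 mm above the table, has a row of four 10 mm holes 60 mm apart, at y = -90, -30, 30, 90 mm. The pin starts in the one at y = -30.
- next_hole (a point): Centre of the mouth of the next hole (y = +30 mm in the base's frame), on the strip's top, 30 mm above the table: the hole the pin must end in.
- tote_floor (a point): Centre of the inner floor of the open grey tote that is fixed on the slide and travels with it, 45 mm above the table. Axes as the base's (x, y). Inside 132 (x) by 152 (y) mm, walls 4 mm thick, 25 mm high above its inner floor. The tote's centre lies 132.5 mm in +x from the plunger's axis.
- knob (a point): Centre of the black knob of the lock plunger, an upright cylinder 28 mm diameter, 30 mm tall; 87 mm above the table when the pin is fully home. It stands on the slide's narrow lug on the side of the tote away from the tote's +x, over the hole strip; below it is a steel housing 26 mm diameter whose top is 62 mm above the table. The knob goes straight up and down, and carries the slide with it sideways.
- carriage (a joint): Position of the slide along the base's +y in m: 0 at the starting hole, 0.060 at the next hole; the hole lets it play about 1 mm either way. Travel -0.065 to 0.125. About 1.5 N of friction, no spring. It is locked while the pin is in a hole.
- plunger (a joint): Height of the plunger in m: 0 fully home (hard stop), 0.018 fully pulled (hard stop). The rounded 8 mm pin is clear of the holes above 0.010; between holes it can rest on the strip at 0.010. Left alone in a hole it floats at about 0.003 to 0.005; the spring (0.4 N per mm) resists both ways, so pulling it to 0.015 takes about 4 N and keeping it at 0 about 2 N.
- spray_can: Bystander: bare metal can, 52 mm diameter, 110 mm tall, standing behind (+x of) the slide; origin under its centre.
- jar: Bystander: clear jar, 56 mm diameter, 60 mm tall, at the left of the bench; origin under its centre.
- screwdriver: Bystander: screwdriver, 160 mm long, lying between the robot and the work; origin under its middle.
- brush: Bystander: brush, 160 mm long, lying between the robot and the work; origin under its middle.
- dish: Bystander: white dish, 90 mm diameter, 30 mm high, at the left of the bench; origin under its centre.
- gauge_disc: Bystander: steel disc, 60 mm diameter, 20 mm thick, at the right of the bench; origin under its centre.
There are look-alikes about, which are no part of the job. What is shaped like the part that bears casting_b_mid but green or orange is not meant. Leave any purple look-alike of the part that bears offcut_mid alone.

How it is judged:
By the outcome, as a careful person would: the job done as asked, in the order asked, and still so for the second after the job is handed in, while the arm keeps its last pose, push and grip.
It also fails if it takes over 67 s, if anything falls off the work surface, if the arm or the gripper's body presses on something with over 40 N, if the wrist force passes 120 N, or if a joint passes its speed limit or range.

ROBOT

A 6-joint arm with a two-finger parallel gripper is mounted at the origin on the work surface. World frame = base frame: x ahead of the robot, y to its left, z up, the work surface at z = 0. Lengths are in m, angles in rad, forces in N, time in s.
With the tool pointing down it reaches from about 0.375 to 0.9 m from the base axis. Payload 3.1 kg.
Tool frame: the origin (TCP) lies at the very end of the fingers, on their centre line; the grasp point (between the pads) lies 19 mm behind it; z points along the fingers, x is the direction in which the jaws open and shut, and the axes are right-handed (so a half turn about z gives the same grasp; the last joint's range is limited). The gripper opens to 87 mm and grips with 3 to 60 N. Pads are 19 mm wide; open, the fingers measure 117 mm over their backs; the gripper's body (75 mm by 190 mm) begins 51 mm behind the grasp point.
Start: joints at [1.062, 0.527, 1.433, -0, 1.181, -0.178], TCP at [0.203, 0.591, 0.223] pointing down, gripper open.
Joint ranges: [-3.08, 3.08], [-0.75, 2.2], [0.22, 2.44], [-1.43, 4.57], [0, 2.65], [-2.85, 2.85]. Speed limits (rad/s): [2.79, 2.79, 3.14, 3.14, 3.14, 3.14].

INTERFACE

Orientations are given as a unit quaternion [x, y, z, w].
In Python, from workcell import robot gives the robot as it stands.
- The arm moves only by the tool step_arm, never from a script. Its argument "targets" is a list of rows, each an object with "travel": the shift along the world's x, y, z in units of 50 mm (1.0 is 50 mm), a list of three; "rotation": the turn, a rotation vector about the world's x, y, z in degrees, a list of three. A call has 1 to 20 rows; each row is the pose to reach, as a shift and turn from the pose commanded when the call began; what a row does not reach only later rows make up. A row lasts 1/10 s, in which the tool goes at most 50 mm and 8.59 degrees, less where a joint would pass 70% of its speed; a pose out of reach is approached as far as the arm can. A call with a gripper value outside its range is refused whole. "fingers" is the closure in counts, from 0 (fully open) to 255 (shut), set as the call begins (left out, the last holds). The fingers move at their own pace and stop on an object; the grip force is fixed at half the most. Time passes only in rows, so rows that repeat a pose let the fingers close. It gives the time, the measured TCP pose, the force and the opening at its end, in the units of the state.
- robot.observe(): the state, without advancing time (a new reading comes with each control period).
- robot.grab_frame(name): name is "scene" or "side" or "wrist"; returns a dict with "frame" (480x640x3 uint8, red, green, blue), "fx", "fy", "cx", "cy" (pixels), "rvec" (rotation vector, rad) and "tvec" (3), from world to camera coordinates, as OpenCV has them; the wrist camera has in their place "mount" (4x4, takes a point from camera to tool coordinates, whose origin is the TCP and whose axes are the tool frame's). Camera axes: x right, y down, z forward; pixel columns grow to the right and rows downward; lengths in m; the calibration is good to about 2 mm. A picture is of the moment at which its call begins: read the wrist's pose just before it. There is no depth.
- robot.job_done(): hands the job in, once; it reports no verdict.
Trained networks look in a picture, given as the dict that the camera call returned (one of the last four; its "shot" number tells which), for a name from the list of things; names that differ only in an ending like _2 or _b are one class to them, and where a whole thing is asked for, a point or a joint stands for the part that bears it (a point fixed in the world has none). Each returns a list of dicts, best first, with "conf" (0 to 1); they miss things now and then, are a little off and sometimes report something else, mostly with a low value. They report only what shows in the picture. A call takes as long as a camera call. They do not tell look-alikes from the thing itself.
- robot.search_frame(picture, thing): "location" ([row, column] in pixels, amid what is visible of it).
The state is a dict: "t": time; "joint_positions": joint angles; "qvel": joint speeds; "effort": joint torques, N m; "ee_pos": TCP position; "tcp_rot": TCP orientation; "ft_force": force on the tool from outside, world axes, zero at the start; "torque": the same for the moment, N m; "grip_width": opening from 0.0 (shut) to 1.0 (fully open).
Only numpy, scipy, OpenCV 4.12 (cv2) and the standard library are available. Lean on these libraries where they do the work, as an engineer would, in place of code of your own. Each camera call takes 0.05 s, during which the arm holds its last target. There are 200 camera calls.

## Working session

There is one attempt and no reset: what is moved stays moved. The work goes in short steps, Python scripts to look and compute and a tool call to move; the robot and the scene stay as the last step left them, time stands still between calls to the robot, and variables do not carry over. Pictures are saved under pics/ and viewed, about 8 in all and at most 12, crops included, and the job is handed in when it is done.

Besides the shell and the picture viewer there is one more tool, called after "Call:" by a JSON object that holds its "fn" and its "kwargs". step_arm: Moves the arm, as the interface text tells. Its arguments: {"type":"object","properties":{"targets":{"type":"array","items":{"type":"object","properties":{"travel":{"type":"array","items":{"type":"number"}},"rotation":{"type":"array","items":{"type":"number"}}}}},"fingers":{"type":"number"}},"required":["targets"]}

```bash
mkdir -p pics; ls; cat > h.py <<'E'
import numpy as np, cv2
from scipy.spatial.transform import Rotation as R
from workcell import robot
def cam(p,st=None):
    if 'rvec' in p:
        Rm=cv2.Rodrigues(np.array(p['rvec'],float))[0]; t=np.array(p['tvec'],float).ravel()
        return Rm.T, -Rm.T@t   # cam->world rot, centre
    T=np.eye(4); T[:3,:3]=R.from_quat(st['tcp_rot']).as_matrix(); T[:3,3]=st['ee_pos']
    M=T@np.array(p['mount']); return M[:3,:3],M[:3,3]
def ray(p,rc,st=None):
    Rw,c=cam(p,st); r,cl=rc
    d=Rw@np.array([(cl-p['cx'])/p['fx'],(r-p['cy'])/p['fy'],1.]); return c,d
def atz(p,rc,z,st=None):
    c,d=ray(p,rc,st); return c+d*(z-c[2])/d[2]
def proj(p,X,st=None):
    Rw,c=cam(p,st); q=Rw.T@(np.array(X)-c); return np.array([p['cy']+p['fy']*q[1]/q[2],p['cx']+p['fx']*q[0]/q[2]])
def save(p,n,crop=None,s=1):
    im=cv2.cvtColor(np.array(p['frame']),cv2.COLOR_RGB2BGR)
    if crop: im=im[crop[0]:crop[1],crop[2]:crop[3]]
    cv2.imwrite('pics/'+n,cv2.resize(im,None,fx=s,fy=s))
E
python3 - <<'E'
from h import *
np.set_printoptions(precision=3,suppress=True)
print(robot.observe())
for n in ('scene','side'):
    p=robot.grab_frame(n); save(p,n+'.png'); print(n,cam(p))
    for th,z in (('casting_a_mid',.035),('offcut_mid',.014),('knob',.09),('tote_floor',.045),('next_hole',.03),('saw',0),('station',0),('spray_can',.055),('gauge_disc',.02)):
        for d in robot.search_frame(p,th)[:6]:
            print(th,np.round(d['location']),round(d['conf'],2),atz(p,d['location'],z))
E
```

```text
pics
{'t': 0.0, 'joint_positions': array([ 1.062,  0.528,  1.434, -0.   ,  1.181, -0.178]), 'qvel': array([ 0.   , -0.   , -0.   ,  0.   ,  0.001,  0.001]), 'effort': array([  0.001, -44.004, -17.66 ,   0.064,   0.058,  -0.   ]), 'ee_pos': array([0.203, 0.59 , 0.222]), 'tcp_rot': array([ 0.814,  0.581, -0.001,  0.   ]), 'ft_force': array([-0.399,  0.276,  0.766]), 'torque': array([0.018, 0.044, 0.001]), 'grip_width': 1.0021174553465215}
scene (array([[ 0.586,  0.655, -0.478],
       [ 0.811, -0.476,  0.341],
       [-0.004, -0.587, -0.81 ]]), array([ 1.158, -0.442,  1.198]))
casting_a_mid [302. 205.] 0.8 [ 0.481 -0.258  0.035]
offcut_mid [342. 178.] 0.66 [ 0.522 -0.355  0.014]
offcut_mid [259. 150.] 0.64 [ 0.276 -0.303  0.014]
offcut_mid [285. 245.] 0.6 [ 0.485 -0.149  0.014]
tote_floor [234. 375.] 0.6 [0.569 0.194 0.045]
tote_floor [172. 346.] 0.57 [0.355 0.267 0.045]
next_hole [232. 365.] 0.55 [0.541 0.183 0.03 ]
saw [349. 267.] 0.65 [ 0.653 -0.198  0.   ]
station [230. 370.] 0.82 [0.526 0.216 0.   ]
station [350. 265.] 0.24 [ 0.653 -0.202  0.   ]
spray_can [260. 417.] 0.61 [0.694 0.221 0.055]
gauge_disc [357.  94.] 0.73 [ 0.448 -0.529  0.02 ]
side (array([[ 0.8  , -0.393,  0.452],
       [-0.599, -0.55 ,  0.582],
       [ 0.02 , -0.737, -0.676]]), array([-0.111, -0.775,  0.983]))
casting_a_mid [316. 370.] 0.76 [ 0.476 -0.258  0.035]
casting_a_mid [216. 194.] 0.52 [0.326 0.252 0.035]
offcut_mid [344. 422.] 0.81 [ 0.526 -0.367  0.014]
offcut_mid [286. 376.] 0.55 [ 0.559 -0.189  0.014]
knob [200. 255.] 0.47 [0.453 0.16  0.09 ]
knob [192. 291.] 0.35 [0.546 0.133 0.09 ]
knob [142. 223.] 0.29 [0.521 0.43  0.09 ]
tote_floor [191. 289.] 0.82 [0.578 0.186 0.045]
next_hole [205. 280.] 0.69 [0.535 0.167 0.03 ]
saw [268. 419.] 0.89 [ 0.692 -0.198  0.   ]
station [202. 280.] 0.97 [ 0.561  0.207 -0.   ]
spray_can [160. 318.] 0.84 [0.721 0.242 0.055]
gauge_disc [423. 454.] 0.7 [ 0.442 -0.531  0.02 ]
```

```bash
python3 - <<'E'
import cv2
a=cv2.imread('pics/scene.png')[130:400,60:480];b=cv2.imread('pics/side.png')[120:440,160:560]
cv2.imwrite('pics/a.png',cv2.resize(a,None,fx=1.9,fy=1.9,interpolation=2));cv2.imwrite('pics/b.png',cv2.resize(b,None,fx=1.85,fy=1.85,interpolation=2))
E
```

```text
(no output)
```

View pics/a.png

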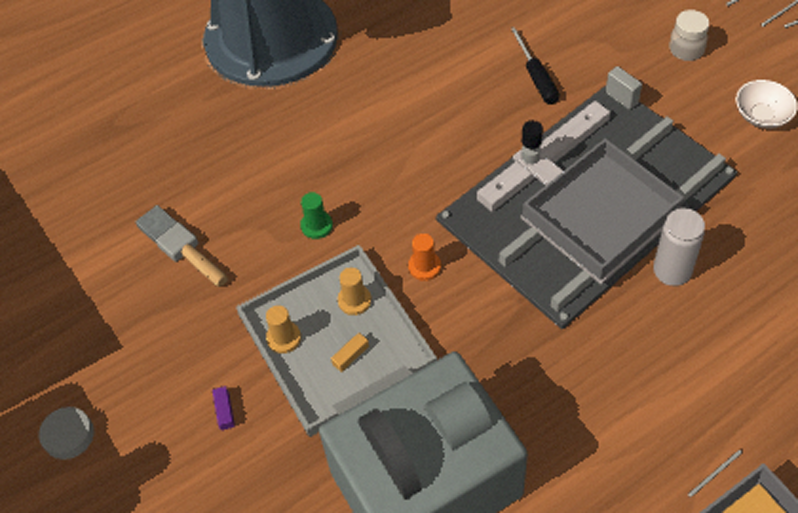

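View pics/b.png

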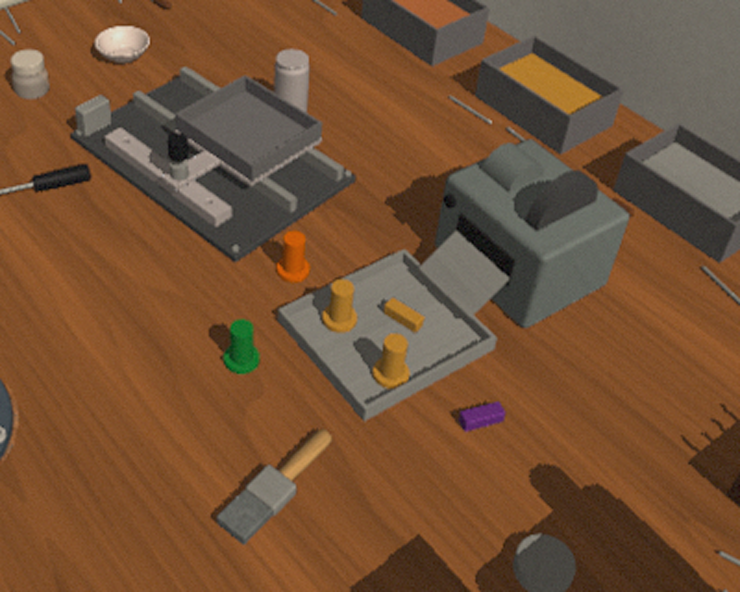

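The scene crop shows both brass castings in the tray at crop (350,290) and (279,328), with the brass bar at (350,352). The look-alikes are green at (315,215), orange at (424,256) and a purple bar at (223,407). The knob is at (532,135), the stop block at (624,88), the tote at (605,208) and the can at (680,245). The side crop agrees, with the castings at (341,305) and (392,360). The brass ones in the tray are the right ones.

```bash
python3 - <<'E'
from h import *
np.set_printoptions(precision=4,suppress=True)
S=robot.grab_frame('scene');D=robot.grab_frame('side')
s=lambda x,y:(130+y/1.9,60+x/1.9); d=lambda x,y:(120+y/1.85,160+x/1.85)
for n,a,b,z in (('castA',s(350,272),d(342,286),.065),('castB',s(278,312),d(395,341),.065),('knobtop',s(532,126),d(177,137),.106),
 ('base-x-y',s(440,218),d(237,256),.012),('base+x-y',s(563,325),d(354,178),.012),('stop',s(622,75),d(93,104),.057),('hole-90',s(500,186),d(210,205),.03),('hole+90',s(588,118),d(123,138),.03),
 ('can',s(686,217),d(292,55),.11),('bar',s(350,350),d(404,314),.014),('green',s(312,199),d(241,326),.06),('orange',s(423,240),d(294,238),.06),
 ('tray1',s(240,307),d(365,412),.022),('tray2',s(360,248),d(280,315),.022),('tote1',s(525,205),d(257,177),.07),('tote3',s(685,200),d(247,80),.07),('tote2',s(605,143),d(178,118),.07),('tote4',s(603,275),d(321,128),.07)):
    print(n,atz(S,a,z)[:2],atz(D,b,z)[:2])
E
```

```text
castA [ 0.484  -0.1459] [ 0.4894 -0.1525]
castB [ 0.4813 -0.2485] [ 0.4836 -0.2548]
knobtop [0.4554 0.1645] [0.4574 0.1609]
base-x-y [0.4508 0.0141] [0.4461 0.0059]
base+x-y [0.68   0.0452] [0.6735 0.036 ]
stop [0.4244 0.3571] [0.4307 0.3498]
hole-90 [0.4659 0.1049] [0.4625 0.0923]
hole+90 [0.4422 0.2814] [0.4411 0.2856]
can [0.6894 0.2268] [0.6998 0.2207]
bar [ 0.5519 -0.1941] [ 0.5551 -0.1999]
green [ 0.3539 -0.1243] [ 0.3555 -0.1291]
orange [ 0.4951 -0.0421] [ 0.4964 -0.0488]
tray1 [ 0.4206 -0.2768] [ 0.4139 -0.2883]
tray2 [ 0.4343 -0.1038] [ 0.424  -0.1161]
tote1 [0.5338 0.094 ] [0.5214 0.0651]
tote3 [0.6511 0.2691] [0.6409 0.253 ]
tote2 [0.5151 0.2466] [0.5056 0.2349]
tote4 [0.677  0.1067] [0.6587 0.0979]
```

Call:
{"fn": "step_arm", "kwargs": {"targets": [{"travel": [0.5, -0.7, 0.1], "rotation": [0, 0, -4]}, {"travel": [1.1, -1.5, 0.2], "rotation": [0, 0, -8]}, {"travel": [1.7, -2.3, 0.3], "rotation": [0, 0, -12]}, {"travel": [2.3, -3.1, 0.4], "rotation": [0, 0, -16]}, {"travel": [2.8, -3.9, 0.5], "rotation": [0, 0, -20]}, {"travel": [3.3, -4.8, 0.5], "rotation": [0, 0, -24]}, {"travel": [3.8, -5.6, 0.5], "rotation": [0, 0, -28]}, {"travel": [4.2, -6.5, 0.5], "rotation": [0, 0, -32]}, {"travel": [4.5, -7.4, 0.5], "rotation": [0, 0, -36]}, {"travel": [4.7, -8.3, 0.5], "rotation": [0, 0, -40]}, {"travel": [4.9, -9.2, 0.5], "rotation": [0, 0, -44]}, {"travel": [5.1, -10.1, 0.5], "rotation": [0, 0, -48]}, {"travel": [5.3, -11.0, 0.5], "rotation": [0, 0, -52]}, {"travel": [5.4, -11.9, 0.5], "rotation": [0, 0, -56]}, {"travel": [5.5, -12.8, 0.5], "rotation": [0, 0, -60]}, {"travel": [5.6, -13.7, 0.5], "rotation": [0, 0, -64]}, {"travel": [5.6, -14.6, 0.5], "rotation": [0, 0, -64]}, {"travel": [5.6, -15.4, 0.5], "rotation": [0, 0, -64]}, {"travel": [5.6, -15.8, 0.5], "rotation": [0, 0, -64]}, {"travel": [5.6, -15.8, 0.5], "rotation": [0, 0, -64]}], "fingers": 0}}

```text
t: 3.1
ee_pos: [0.4834, -0.2021, 0.2477]
tcp_rot: [0.998, 0.059, 0.001, 0.001]
ft_force: [0.4, 0.0, -0.2]
grip_width: 0.998
```

```bash
python3 - <<'E'
from h import *
np.set_printoptions(precision=4,suppress=True)
st=robot.observe(); print(st['t'],st['ee_pos'],st['tcp_rot'],st['qvel'])
p=robot.grab_frame('wrist'); save(p,'w1.png'); print(cam(p,st))
for th,z in (('casting_a_mid',.035),('offcut_mid',.014)):
    for d in robot.search_frame(p,th): print(th,np.round(d['location']),round(d['conf'],2),atz(p,d['location'],z,st))
for X in ([.4865,-.149,.065],[.4825,-.2515,.065]): print(proj(p,X,st))
E
```

```text
3.1 [ 0.4834 -0.2021  0.2477] [0.9982 0.0594 0.0006 0.0008] [ 0.0548 -0.0185  0.0466  0.031   0.0203  0.0248]
(array([[ 0.993 ,  0.113 ,  0.0342],
       [ 0.118 , -0.9547, -0.273 ],
       [ 0.0019,  0.2752, -0.9614]]), array([ 0.4743, -0.1282,  0.4082]))
casting_a_mid [252. 317.] 0.9 [ 0.4837 -0.2483  0.035 ]
offcut_mid [216. 384.] 0.88 [ 0.5536 -0.2035  0.014 ]
[161.3115 331.692 ]
[264.5846 314.9117]
```

View pics/w1.png

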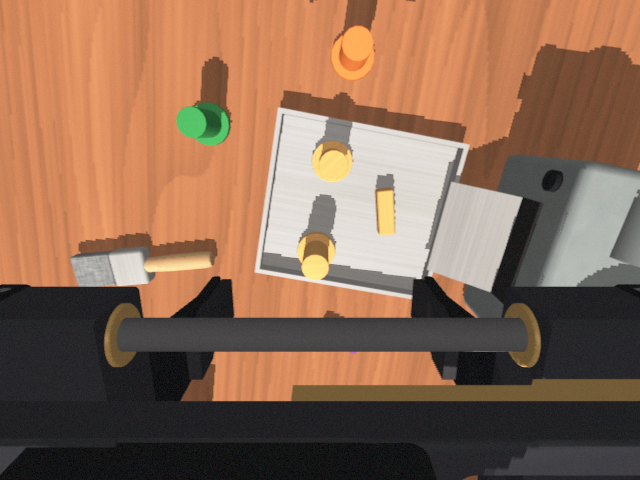

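The wrist view shows the tops of A and B at (333,159) and (315,267), within 2 to 3 px of the prediction. The bar is at (386,212), and green and orange are outside the tray. Next I grasp A.

Call:
{"fn": "step_arm", "kwargs": {"targets": [{"travel": [0.05, 0.5, -0.5], "rotation": [0, 0, 0]}, {"travel": [0.1, 1.04, -1.2], "rotation": [0, 0, 0]}, {"travel": [0.1, 1.04, -2.0], "rotation": [0, 0, 0]}, {"travel": [0.1, 1.04, -2.7], "rotation": [0, 0, 0]}, {"travel": [0.1, 1.04, -3.3], "rotation": [0, 0, 0]}, {"travel": [0.1, 1.04, -3.8], "rotation": [0, 0, 0]}, {"travel": [0.1, 1.04, -4.1], "rotation": [0, 0, 0]}, {"travel": [0.1, 1.04, -4.25], "rotation": [0, 0, 0]}, {"travel": [0.1, 1.04, -4.25], "rotation": [0, 0, 0]}, {"travel": [0.1, 1.04, -4.25], "rotation": [0, 0, 0]}]}}

```text
t: 4.25
ee_pos: [0.4884, -0.1465, 0.0357]
tcp_rot: [0.998, 0.062, 0.0, 0.0]
ft_force: [0.3, -0.6, -0.7]
grip_width: 0.995
```

Call:
{"fn": "step_arm", "kwargs": {"targets": [{"travel": [0, 0, 0], "rotation": [0, 0, 0]}, {"travel": [0, 0, 0], "rotation": [0, 0, 0]}, {"travel": [0, 0, 0], "rotation": [0, 0, 0]}, {"travel": [0, 0, 0], "rotation": [0, 0, 0]}, {"travel": [0, 0, 0], "rotation": [0, 0, 0]}, {"travel": [0, 0, 0], "rotation": [0, 0, 0]}, {"travel": [0, 0, 0], "rotation": [0, 0, 0]}, {"travel": [0, 0, 0], "rotation": [0, 0, 0]}, {"travel": [0, 0, 0], "rotation": [0, 0, 0]}, {"travel": [0, 0, 0], "rotation": [0, 0, 0]}], "fingers": 255}}

```text
t: 5.25
ee_pos: [0.4878, -0.1469, 0.035]
tcp_rot: [0.998, 0.061, -0.0, -0.0]
ft_force: [-0.6, 0.7, -0.2]
grip_width: 0.304
```

Call:
{"fn": "step_arm", "kwargs": {"targets": [{"travel": [0, 0, 0.3], "rotation": [0, 0, 0]}, {"travel": [0, 0, 0.9], "rotation": [0, 0, 0]}, {"travel": [0, 0, 1.6], "rotation": [0, 0, 0]}, {"travel": [0, 0.2, 2.2], "rotation": [0, 0, 0]}, {"travel": [0.2, 0.7, 2.6], "rotation": [0, 0, 0]}, {"travel": [0.4, 1.4, 2.7], "rotation": [0, 0, 0]}, {"travel": [0.6, 2.2, 2.7], "rotation": [0, 0, 0]}, {"travel": [0.8, 3.1, 2.7], "rotation": [0, 0, 0]}, {"travel": [1.1, 4.0, 2.7], "rotation": [0, 0, 0]}, {"travel": [1.3, 4.9, 2.7], "rotation": [0, 0, 0]}, {"travel": [1.6, 5.8, 2.7], "rotation": [0, 0, 0]}, {"travel": [1.8, 6.5, 2.7], "rotation": [0, 0, 0]}, {"travel": [1.9, 7.0, 2.7], "rotation": [0, 0, 0]}, {"travel": [1.94, 7.18, 2.7], "rotation": [0, 0, 0]}, {"travel": [1.94, 7.18, 2.7], "rotation": [0, 0, 0]}]}}

```text
t: 6.75
ee_pos: [0.5842, 0.213, 0.1692]
tcp_rot: [0.998, 0.063, -0.001, 0.0]
ft_force: [0.7, -1.2, -1.8]
grip_width: 0.306
```

```bash
python3 - <<'E'
from h import *
np.set_printoptions(precision=4,suppress=True)
st=robot.observe(); print(st['t'],st['ee_pos'],st['ft_force'],st['grip_width'])
p=robot.grab_frame('wrist'); save(p,'w2.png')
import pickle; pickle.dump((p,st),open('w2.pkl','wb'))
for th,z in (('tote_floor',.045),('next_hole',.03),('knob',.09),('spray_can',.055)):
    for d in robot.search_frame(p,th): print(th,np.round(d['location']),round(d['conf'],2),atz(p,d['location'],z,st))
E
```

```text
6.75 [0.5842 0.213  0.1692] [ 0.6536 -1.2481 -1.7923] 0.30567390699936586
tote_floor [235. 295.] 0.91 [0.5625 0.2076 0.045 ]
next_hole [139. 263.] 0.94 [0.5285 0.2791 0.03  ]
knob [288. 130.] 0.87 [0.4517 0.1667 0.09  ]
spray_can [253. 467.] 0.69 [0.7    0.2133 0.055 ]
```

View pics/w2.png

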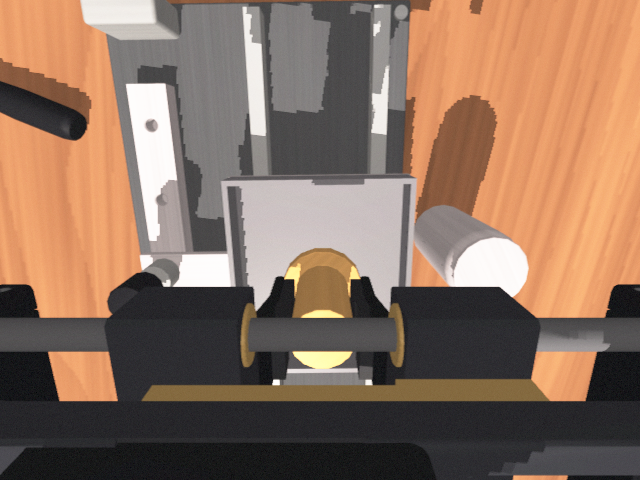

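The tote's +y rim runs from (222,179) to (416,175). Hole +90 is at (152,125), hole +30 at (161,199), and the casting is held upright at (322,300).

```bash
python3 - <<'E'
from h import *
import pickle
np.set_printoptions(precision=4,suppress=True)
p,st=pickle.load(open('w2.pkl','rb'))
a,b=atz(p,(179,222),.07,st),atz(p,(175,416),.07,st); print(a,b,np.linalg.norm(b-a))
h2,h1=atz(p,(125,152),.03,st),atz(p,(199,161),.03,st);v=h2-h1; print(h1,h2,np.linalg.norm(v))
for n,v in(('rim',b-a),('holes',np.array([v[1],-v[0],0]))): print(n,np.degrees(np.arctan2(v[1],v[0])))
y=np.radians(7);ux=np.array([np.cos(y),np.sin(y)]);uy=np.array([-ux[1],ux[0]])
print('centre from rim',(a+b)[:2]/2-.08*uy,'knob from holes',h1[:2]-.06*uy,'tote from holes',h1[:2]-.06*uy+.1325*ux)
E
```

```text
[0.5081 0.2494 0.07  ] [0.6442 0.2693 0.07  ] 0.1375177182013976
[0.4483 0.2208 0.03  ] [0.441 0.279 0.03 ] 0.05868330041215675
rim 8.308916426824819
holes 7.098942533640112
centre from rim [0.5859 0.1799] knob from holes [0.4556 0.1613] tote from holes [0.5871 0.1774]
```

Call:
{"fn": "step_arm", "kwargs": {"targets": [{"travel": [0, 0, -0.5], "rotation": [0, 0, 0]}, {"travel": [0, 0, -1.0], "rotation": [0, 0, 0]}, {"travel": [0, 0, -1.4], "rotation": [0, 0, 0]}, {"travel": [0, 0, -1.65], "rotation": [0, 0, 0]}, {"travel": [0, 0, -1.78], "rotation": [0, 0, 0]}, {"travel": [0, 0, -1.85], "rotation": [0, 0, 0]}, {"travel": [0, 0, -1.89], "rotation": [0, 0, 0]}, {"travel": [0, 0, -1.89], "rotation": [0, 0, 0]}, {"travel": [0, 0, -1.89], "rotation": [0, 0, 0]}]}}

```text
t: 7.9
ee_pos: [0.5855, 0.2123, 0.0763]
tcp_rot: [0.998, 0.061, 0.001, -0.0]
ft_force: [0.9, 0.3, -1.7]
grip_width: 0.31
```

Call:
{"fn": "step_arm", "kwargs": {"targets": [{"travel": [0, 0, 0], "rotation": [0, 0, 0]}, {"travel": [0, 0, 0], "rotation": [0, 0, 0]}, {"travel": [0, 0, 0], "rotation": [0, 0, 0]}, {"travel": [0, 0, 0], "rotation": [0, 0, 0]}, {"travel": [0, 0, 0], "rotation": [0, 0, 0]}, {"travel": [0, 0, 0], "rotation": [0, 0, 0]}, {"travel": [0, 0, 0.3], "rotation": [0, 0, 0]}, {"travel": [0, 0, 0.9], "rotation": [0, 0, 0]}, {"travel": [0, 0, 1.6], "rotation": [0, 0, 0]}, {"travel": [0, 0, 2.1], "rotation": [0, 0, 0]}, {"travel": [0, 0, 2.4], "rotation": [0, 0, 0]}], "fingers": 0}}

```text
t: 9.0
ee_pos: [0.5863, 0.2124, 0.1995]
tcp_rot: [0.998, 0.061, 0.003, -0.0]
ft_force: [-0.7, 0.4, -0.2]
grip_width: 0.996
```

Call:
{"fn": "step_arm", "kwargs": {"targets": [{"travel": [-0.1, -0.5, 0], "rotation": [0, 0, 0]}, {"travel": [-0.3, -1.3, 0], "rotation": [0, 0, 0]}, {"travel": [-0.5, -2.2, 0], "rotation": [0, 0, 0]}, {"travel": [-0.7, -3.1, 0], "rotation": [0, 0, 0]}, {"travel": [-0.9, -4.0, 0], "rotation": [0, 0, 0]}, {"travel": [-1.1, -4.9, 0], "rotation": [0, 0, 0]}, {"travel": [-1.3, -5.8, 0], "rotation": [0, 0, 0]}, {"travel": [-1.5, -6.7, 0], "rotation": [0, 0, 0]}, {"travel": [-1.7, -7.6, 0], "rotation": [0, 0, 0]}, {"travel": [-1.9, -8.5, 0], "rotation": [0, 0, 0]}, {"travel": [-2.04, -9.1, 0], "rotation": [0, 0, 0]}, {"travel": [-2.04, -9.31, -0.4], "rotation": [0, 0, 0]}, {"travel": [-2.04, -9.31, -1.0], "rotation": [0, 0, 0]}, {"travel": [-2.04, -9.31, -1.7], "rotation": [0, 0, 0]}, {"travel": [-2.04, -9.31, -2.3], "rotation": [0, 0, 0]}, {"travel": [-2.04, -9.31, -2.8], "rotation": [0, 0, 0]}, {"travel": [-2.04, -9.31, -3.1], "rotation": [0, 0, 0]}, {"travel": [-2.04, -9.31, -3.21], "rotation": [0, 0, 0]}, {"travel": [-2.04, -9.31, -3.21], "rotation": [0, 0, 0]}]}}

```text
t: 10.9
ee_pos: [0.483, -0.2535, 0.0352]
tcp_rot: [0.998, 0.061, -0.0, -0.0]
ft_force: [-0.1, 0.2, -0.8]
grip_width: 1.002
```

Call:
{"fn": "step_arm", "kwargs": {"targets": [{"travel": [0, 0, 0], "rotation": [0, 0, 0]}, {"travel": [0, 0, 0], "rotation": [0, 0, 0]}, {"travel": [0, 0, 0], "rotation": [0, 0, 0]}, {"travel": [0, 0, 0], "rotation": [0, 0, 0]}, {"travel": [0, 0, 0], "rotation": [0, 0, 0]}, {"travel": [0, 0, 0], "rotation": [0, 0, 0]}, {"travel": [0, 0, 0], "rotation": [0, 0, 0]}, {"travel": [0, 0, 0], "rotation": [0, 0, 0]}, {"travel": [0, 0, 0], "rotation": [0, 0, 0]}, {"travel": [0, 0, 0], "rotation": [0, 0, 0]}], "fingers": 255}}

```text
t: 11.9
ee_pos: [0.4829, -0.2534, 0.035]
tcp_rot: [0.998, 0.061, -0.0, -0.0]
ft_force: [-0.3, 1.4, 0.5]
grip_width: 0.306
```

Call:
{"fn": "step_arm", "kwargs": {"targets": [{"travel": [0, 0, 0.3], "rotation": [0, 0, 0]}, {"travel": [0, 0, 0.9], "rotation": [0, 0, 0]}, {"travel": [0, 0, 1.6], "rotation": [0, 0, 0]}, {"travel": [0, 0.2, 2.2], "rotation": [0, 0, 0]}, {"travel": [0.2, 0.7, 2.6], "rotation": [0, 0, 0]}, {"travel": [0.4, 1.4, 2.7], "rotation": [0, 0, 0]}, {"travel": [0.6, 2.2, 2.7], "rotation": [0, 0, 0]}, {"travel": [0.8, 3.1, 2.7], "rotation": [0, 0, 0]}, {"travel": [1.1, 4.0, 2.7], "rotation": [0, 0, 0]}, {"travel": [1.4, 4.9, 2.7], "rotation": [0, 0, 0]}, {"travel": [1.7, 5.8, 2.7], "rotation": [0, 0, 0]}, {"travel": [1.9, 6.7, 2.7], "rotation": [0, 0, 0]}, {"travel": [2.1, 7.4, 2.7], "rotation": [0, 0, 0]}, {"travel": [2.16, 7.8, 2.7], "rotation": [0, 0, 0]}, {"travel": [2.16, 7.99, 2.7], "rotation": [0, 0, 0]}, {"travel": [2.16, 7.99, 2.7], "rotation": [0, 0, 0]}, {"travel": [2.16, 7.99, 2.3], "rotation": [0, 0, 0]}, {"travel": [2.16, 7.99, 1.8], "rotation": [0, 0, 0]}, {"travel": [2.16, 7.99, 1.3], "rotation": [0, 0, 0]}, {"travel": [2.16, 7.99, 1.1], "rotation": [0, 0, 0]}]}}

```text
t: 13.9
ee_pos: [0.5889, 0.1442, 0.0876]
tcp_rot: [0.998, 0.061, -0.003, 0.0]
ft_force: [-0.9, 0.7, -2.2]
grip_width: 0.303
```

Call:
{"fn": "step_arm", "kwargs": {"targets": [{"travel": [0, 0, -0.15], "rotation": [0, 0, 0]}, {"travel": [0, 0, -0.25], "rotation": [0, 0, 0]}, {"travel": [0, 0, -0.29], "rotation": [0, 0, 0]}, {"travel": [0, 0, -0.29], "rotation": [0, 0, 0]}, {"travel": [0, 0, -0.29], "rotation": [0, 0, 0]}]}}

```text
t: 14.4
ee_pos: [0.5915, 0.1462, 0.0763]
tcp_rot: [0.998, 0.062, 0.001, 0.0]
ft_force: [0.5, -0.3, -1.2]
grip_width: 0.304
```

Call:
{"fn": "step_arm", "kwargs": {"targets": [{"travel": [0, 0, 0], "rotation": [0, 0, 0]}, {"travel": [0, 0, 0], "rotation": [0, 0, 0]}, {"travel": [0, 0, 0], "rotation": [0, 0, 0]}, {"travel": [0, 0, 0], "rotation": [0, 0, 0]}, {"travel": [0, 0, 0], "rotation": [0, 0, 0]}, {"travel": [0, 0, 0], "rotation": [0, 0, 0]}, {"travel": [0, 0, 0.3], "rotation": [0, 0, 0]}, {"travel": [0, 0, 0.9], "rotation": [0, 0, 0]}, {"travel": [0, 0, 1.6], "rotation": [0, 0, 0]}, {"travel": [0, 0, 2.1], "rotation": [0, 0, 0]}, {"travel": [0, 0, 2.4], "rotation": [0, 0, 0]}], "fingers": 0}}

```text
t: 15.5
ee_pos: [0.5923, 0.1463, 0.1994]
tcp_rot: [0.998, 0.061, 0.003, -0.0]
ft_force: [-0.2, -0.8, 0.5]
grip_width: 0.993
```

Call:
{"fn": "step_arm", "kwargs": {"targets": [{"travel": [-0.3, 0.05, 0.2], "rotation": [0, 0, 8]}, {"travel": [-0.7, 0.1, 0.2], "rotation": [0, 0, 16]}, {"travel": [-1.1, 0.15, 0.2], "rotation": [0, 0, 24]}, {"travel": [-1.5, 0.2, 0.2], "rotation": [0, 0, 32]}, {"travel": [-1.9, 0.25, 0.2], "rotation": [0, 0, 40]}, {"travel": [-2.2, 0.3, 0.2], "rotation": [0, 0, 48]}, {"travel": [-2.5, 0.32, 0.2], "rotation": [0, 0, 56]}, {"travel": [-2.7, 0.32, 0.2], "rotation": [0, 0, 64]}, {"travel": [-2.7, 0.32, 0.2], "rotation": [0, 0, 72]}, {"travel": [-2.7, 0.32, 0.2], "rotation": [0, 0, 80]}, {"travel": [-2.7, 0.32, 0.2], "rotation": [0, 0, 87]}, {"travel": [-2.7, 0.32, 0.2], "rotation": [0, 0, 90]}, {"travel": [-2.7, 0.32, 0.2], "rotation": [0, 0, 90]}, {"travel": [-2.7, 0.32, 0.2], "rotation": [0, 0, 90]}]}}

```text
t: 16.9
ee_pos: [0.4561, 0.1621, 0.2062]
tcp_rot: [0.663, 0.749, 0.0, 0.0]
ft_force: [-0.3, -0.3, -0.1]
grip_width: 0.999
```

```bash
python3 - <<'E'
from h import *
np.set_printoptions(precision=4,suppress=True)
st=robot.observe(); print(st['t'],st['ee_pos'],R.from_quat(st['tcp_rot']).as_matrix()[:,0],st['joint_positions'])
w=robot.grab_frame('wrist'); save(w,'w3.png'); D=robot.grab_frame('side')
for X in ([.456,.162,.106],[.456,.162,.091]): print(proj(w,X,st),proj(D,X))
for p,q in((w,st),(D,None)):
  for th,z in (('knob',.09),('casting_a_mid',.075)):
    for d in robot.search_frame(p,th): print(th,np.round(d['location']),round(d['conf'],2),atz(p,d['location'],z,q))
a=w['frame'][:,:,::-1]; b=cv2.resize(D['frame'][130:290,180:360,::-1],None,fx=2,fy=2)
a=cv2.resize(a,(440,330)); c=np.zeros((330,800,3),np.uint8); c[:,:440]=a; c[:320,440:800]=b
cv2.imwrite('pics/c3.png',c)
E
```

```text
16.9 [0.4561 0.1621 0.2062] [-0.1215  0.9926  0.    ] [ 0.1102  0.3622  1.797   0.      0.9813 -1.5825]
[240.8063 322.8382] [194.0168 254.969 ]
[235.5399 322.7969] [198.6818 255.2125]
knob [238. 321.] 0.78 [0.4586 0.1607 0.09  ]
casting_a_mid [372. 287.] 0.84 [0.5952 0.1454 0.075 ]
casting_a_mid [300. 318.] 0.55 [0.5194 0.1653 0.075 ]
casting_a_mid [365. 352.] 0.4 [0.5809 0.2044 0.075 ]
knob [198. 255.] 0.55 [0.4568 0.1643 0.09  ]
casting_a_mid [191. 302.] 0.82 [0.5832 0.1349 0.075 ]
casting_a_mid [425. 454.] 0.73 [ 0.4082 -0.5481  0.075 ]
```

View pics/c3.png

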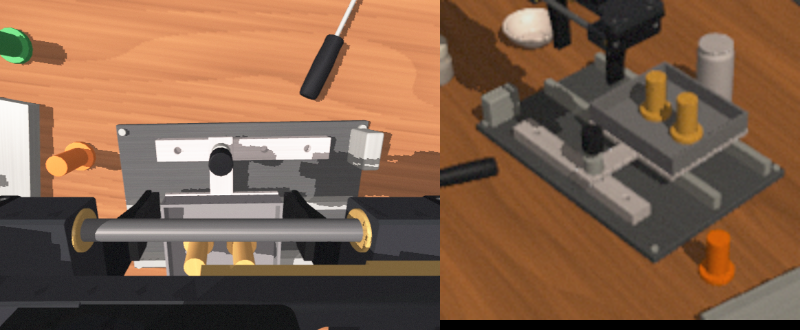

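Both castings stand upright in the tote and the offcut is untouched. The knob is within 2 mm of the TCP axis, so I grip it now.

Call:
{"fn": "step_arm", "kwargs": {"targets": [{"travel": [0.02, 0, -0.4], "rotation": [0, 0, 0]}, {"travel": [0.02, 0, -1.0], "rotation": [0, 0, 0]}, {"travel": [0.02, 0, -1.6], "rotation": [0, 0, 0]}, {"travel": [0.02, 0, -2.1], "rotation": [0, 0, 0]}, {"travel": [0.02, 0, -2.4], "rotation": [0, 0, 0]}, {"travel": [0.02, 0, -2.55], "rotation": [0, 0, 0]}, {"travel": [0.02, 0, -2.59], "rotation": [0, 0, 0]}, {"travel": [0.02, 0, -2.59], "rotation": [0, 0, 0]}]}}

```text
t: 18.0
ee_pos: [0.4573, 0.1622, 0.0763]
tcp_rot: [0.662, 0.749, 0.0, 0.0]
ft_force: [-0.8, 0.3, -0.5]
grip_width: 0.999
```

Call:
{"fn": "step_arm", "kwargs": {"targets": [{"travel": [0, 0, 0], "rotation": [0, 0, 0]}, {"travel": [0, 0, 0], "rotation": [0, 0, 0]}, {"travel": [0, 0, 0], "rotation": [0, 0, 0]}, {"travel": [0, 0, 0], "rotation": [0, 0, 0]}, {"travel": [0, 0, 0], "rotation": [0, 0, 0]}, {"travel": [0, 0, 0], "rotation": [0, 0, 0]}, {"travel": [0, 0, 0], "rotation": [0, 0, 0]}, {"travel": [0, 0, 0], "rotation": [0, 0, 0]}, {"travel": [0, 0, 0], "rotation": [0, 0, 0]}, {"travel": [0, 0, 0], "rotation": [0, 0, 0]}], "fingers": 255}}

```text
t: 19.0
ee_pos: [0.4569, 0.1621, 0.076]
tcp_rot: [0.662, 0.749, -0.0, -0.0]
ft_force: [-0.2, 0.4, -0.5]
grip_width: 0.316
```

Call:
{"fn": "step_arm", "kwargs": {"targets": [{"travel": [0, 0, 0.05], "rotation": [0, 0, 0]}, {"travel": [0, 0, 0.1], "rotation": [0, 0, 0]}, {"travel": [0, 0, 0.15], "rotation": [0, 0, 0]}, {"travel": [0, 0, 0.2], "rotation": [0, 0, 0]}, {"travel": [0, 0, 0.22], "rotation": [0, 0, 0]}, {"travel": [0, 0, 0.22], "rotation": [0, 0, 0]}, {"travel": [0, 0, 0.22], "rotation": [0, 0, 0]}]}}

```text
t: 19.7
ee_pos: [0.4569, 0.1621, 0.087]
tcp_rot: [0.662, 0.749, -0.0, -0.0]
ft_force: [0.9, -0.7, -4.6]
grip_width: 0.311
```

Call:
{"fn": "step_arm", "kwargs": {"targets": [{"travel": [-0.01, 0.06, 0], "rotation": [0, 0, 0]}, {"travel": [-0.02, 0.18, 0], "rotation": [0, 0, 0]}, {"travel": [-0.04, 0.34, 0], "rotation": [0, 0, 0]}, {"travel": [-0.06, 0.52, 0], "rotation": [0, 0, 0]}, {"travel": [-0.085, 0.7, 0], "rotation": [0, 0, 0]}, {"travel": [-0.105, 0.86, 0], "rotation": [0, 0, 0]}, {"travel": [-0.12, 1.0, 0], "rotation": [0, 0, 0]}, {"travel": [-0.135, 1.1, 0], "rotation": [0, 0, 0]}, {"travel": [-0.145, 1.17, 0], "rotation": [0, 0, 0]}, {"travel": [-0.146, 1.19, 0], "rotation": [0, 0, 0]}, {"travel": [-0.146, 1.19, 0], "rotation": [0, 0, 0]}, {"travel": [-0.146, 1.19, 0], "rotation": [0, 0, 0]}]}}

```text
t: 20.9
ee_pos: [0.4487, 0.2218, 0.0869]
tcp_rot: [0.663, 0.749, -0.0, -0.001]
ft_force: [-4.1, 1.6, -4.8]
grip_width: 0.314
```

```bash
python3 - <<'E'
from h import *
st=robot.observe(); print(st['t'],st['ee_pos'],st['ft_force'])
D=robot.grab_frame('side'); S=robot.grab_frame('scene')
f=lambda p,r,c:cv2.resize(p['frame'][r:r+160,c:c+200,::-1],None,fx=2,fy=2)
cv2.imwrite('pics/c4.png',np.hstack([f(D,120,180),f(S,150,270)]))
E
```

```text
20.9 [0.44870428 0.22175151 0.0868695 ] [-4.07757891  1.64186634 -4.75182703]
```

View pics/c4.png

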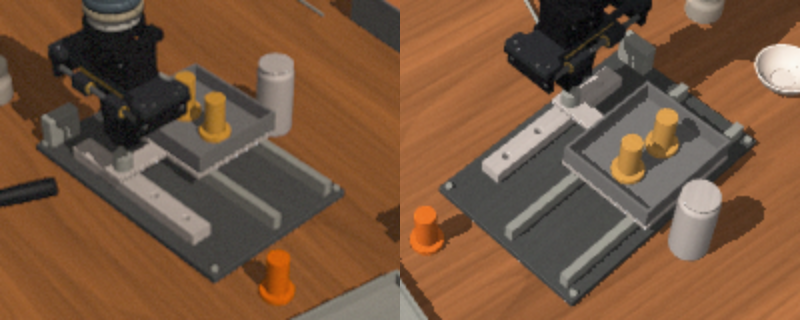

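The slide moved on with both castings still upright and two holes now showing behind the lug. Next I lower the pin gently.

Call:
{"fn": "step_arm", "kwargs": {"targets": [{"travel": [0, 0, -0.04], "rotation": [0, 0, 0]}, {"travel": [0, 0, -0.08], "rotation": [0, 0, 0]}, {"travel": [0, 0, -0.12], "rotation": [0, 0, 0]}, {"travel": [0, 0, -0.16], "rotation": [0, 0, 0]}, {"travel": [0, 0, -0.2], "rotation": [0, 0, 0]}, {"travel": [0, 0, -0.22], "rotation": [0, 0, 0]}, {"travel": [0, 0, -0.22], "rotation": [0, 0, 0]}, {"travel": [0, 0, -0.22], "rotation": [0, 0, 0]}]}}

```text
t: 21.8
ee_pos: [0.4488, 0.2215, 0.0761]
tcp_rot: [0.662, 0.749, -0.001, -0.001]
ft_force: [-5.3, 1.5, -0.4]
grip_width: 0.314
```

Call:
{"fn": "step_arm", "kwargs": {"targets": [{"travel": [-0.01, 0, -0.03], "rotation": [0, 0, 0]}, {"travel": [-0.02, 0, -0.06], "rotation": [0, 0, 0]}, {"travel": [-0.02, 0, -0.09], "rotation": [0, 0, 0]}, {"travel": [-0.02, 0, -0.11], "rotation": [0, 0, 0]}, {"travel": [-0.02, 0, -0.11], "rotation": [0, 0, 0]}, {"travel": [-0.02, 0, -0.11], "rotation": [0, 0, 0]}]}}

```text
t: 22.4
ee_pos: [0.4489, 0.2215, 0.0731]
tcp_rot: [0.662, 0.749, 0.001, 0.001]
ft_force: [-8.6, -2.3, 21.0]
grip_width: 0.316
```

Call:
{"fn": "step_arm", "kwargs": {"targets": [{"travel": [-0.02, 0, 0.03], "rotation": [0, 0, 0]}, {"travel": [-0.02, 0, 0.05], "rotation": [0, 0, 0]}, {"travel": [-0.02, 0, 0.05], "rotation": [0, 0, 0]}, {"travel": [-0.02, 0, 0.05], "rotation": [0, 0, 0]}]}}

```text
t: 22.8
ee_pos: [0.4487, 0.2215, 0.0733]
tcp_rot: [0.662, 0.749, 0.001, 0.001]
ft_force: [-2.6, -1.9, 4.7]
grip_width: 0.313
```

Call:
{"fn": "step_arm", "kwargs": {"targets": [{"travel": [0, 0, -0.02], "rotation": [0, 0, 0]}, {"travel": [0, 0, -0.03], "rotation": [0, 0, 0]}, {"travel": [0, 0, -0.03], "rotation": [0, 0, 0]}, {"travel": [0, 0, -0.03], "rotation": [0, 0, 0]}, {"travel": [0, 0, -0.03], "rotation": [0, 0, 0]}]}}

```text
t: 23.3
ee_pos: [0.4488, 0.2217, 0.0731]
tcp_rot: [0.662, 0.749, 0.001, 0.001]
ft_force: [-4.3, -2.7, 16.0]
grip_width: 0.312
```

```bash
python3 - <<'E'
from h import *
D=robot.grab_frame('side'); S=robot.grab_frame('scene')
f=lambda p,r,c,h,w:cv2.resize(p['frame'][r:r+h,c:c+w,::-1],(400,int(400*h/w)))
cv2.imwrite('pics/c5.png',np.vstack([np.hstack([f(D,130,200,80,100),f(S,160,310,80,100)]),np.hstack([f(D,120,180,240,320),f(S,140,80,240,320)])])[:600])
E
```

```text
(no output)
```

View pics/c5.png

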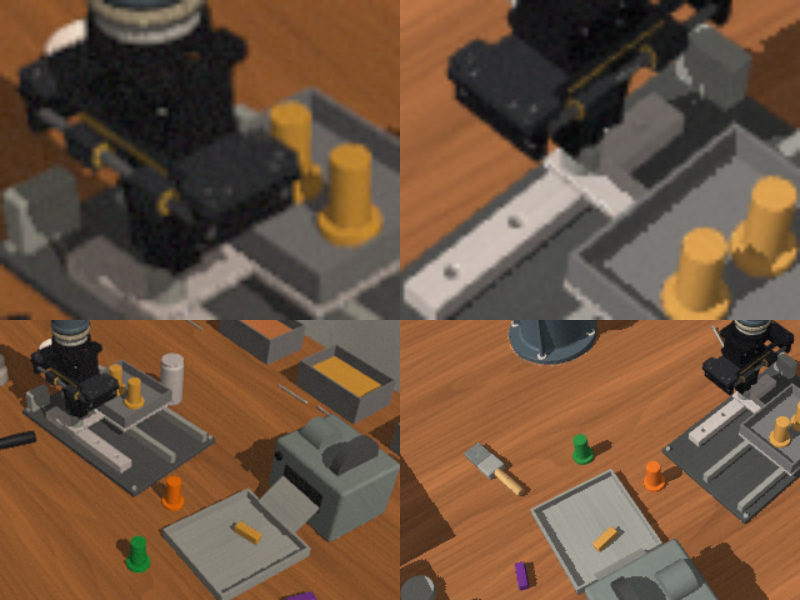

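Both castings are upright in the tote and the bar is still in the tray. The lug is over the third hole, and the knob presses on a firm stop at 16 N.

```bash
python3 -c "
from workcell import robot
s=robot.observe();print(s['t'],s['ee_pos'],s['ft_force']);print(robot.job_done())"
```

```text
23.4 [0.44878938 0.22167352 0.07309044] [-5.18193496 -2.3582977  14.88688095]
the job is handed in; nothing more can be done
None
```

I handed the job in at about 23.4 s, with the gripper still holding the knob pressed down at about 15 N.

- **Castings:** both brass castings were moved from the catch tray and stand upright in the tote. The last pictures show them still standing after the slide moved. The square offcut bar is still in the tray. The other items I could see, including the green, orange and purple look-alikes, looked undisturbed.
- **Slide and plunger:** I pulled the plunger up (about 4 N), moved the slide about 60 mm towards the stop block, and lowered the pin into the next hole. It met almost no resistance going in.
- **Fully home:** the knob reached a firm stop at the same height (73.1 to 73.3 mm at the fingertips) at 5, 16 and 21 N. It went down 13.8 mm from the pulled position, close to the roughly 14 to 15 mm I estimated.
- **Not confirmed:** the gripper hides the pin and knob, so "fully home" rests on force and height, not on sight. A side force of about 5 N remained on the knob, probably from a slightly wrong estimate of the slide's direction.

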